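# Line up the lab bottles by height on their rest

## Task

Line up the four loose closed bottles and jars from the front of the worktop by height on the white board: the tallest on the round mark next to the red post, then ever shorter, to the shortest on the mark at the other end. Each stands upright, centred on its own mark; do not tip any over, and leave the open white tub where it is.

Things in the scene. Friction and masses are not known exactly. Their poses are not given: they have to be found in the camera images.
- white_cap_bottle: Tallest: brown bottle with a white screw cap and a pale label, 55 mm diameter, 119 mm high (straight body up to about 78 mm, cap 31 mm across from 100 mm up), 0.22 kg; origin at the centre of its underside, z up; stands loose on the worktop (z = 0) in front of or beside the white board at the start
- blue_cap_bottle: Second tallest: black bottle with a blue screw cap, 54 mm diameter, 96 mm high (straight body up to about 60 mm, cap 35 mm across from 75 mm up), 0.12 kg; origin at the centre of its underside, z up; stands loose on the worktop (z = 0) in front of or beside the white board at the start
- black_cap_bottle: Third: small brown bottle with a black cap, 40 mm diameter, 62 mm high (straight body up to about 38 mm), 0.06 kg; origin at the centre of its underside, z up; stands loose on the worktop (z = 0) in front of or beside the white board at the start
- red_lid_jar: Shortest: small pale jar with a red lid, 41 mm diameter, 44 mm high, 0.06 kg; origin at the centre of its underside, z up; stands loose on the worktop (z = 0) in front of or beside the white board at the start
- mark_1: One of four equal flat round marks (grey disc, blue rim and centre dot, 62 mm across) in a straight row, 92 mm apart, on a fixed white board 460 x 90 x 8 mm whose far edge has a lip 4 mm high, 46 mm from the mark centres. Origin: the mark's centre on the board's top, 8 mm above the worktop, where the bottles stand. The four names are shuffled along the row
- mark_2: One of four equal flat round marks (grey disc, blue rim and centre dot, 62 mm across) in a straight row, 92 mm apart, on a fixed white board 460 x 90 x 8 mm whose far edge has a lip 4 mm high, 46 mm from the mark centres. Origin: the mark's centre on the board's top, 8 mm above the worktop, where the bottles stand. The four names are shuffled along the row
- mark_3: One of four equal flat round marks (grey disc, blue rim and centre dot, 62 mm across) in a straight row, 92 mm apart, on a fixed white board 460 x 90 x 8 mm whose far edge has a lip 4 mm high, 46 mm from the mark centres. Origin: the mark's centre on the board's top, 8 mm above the worktop, where the bottles stand. The four names are shuffled along the row
- mark_4: One of four equal flat round marks (grey disc, blue rim and centre dot, 62 mm across) in a straight row, 92 mm apart, on a fixed white board 460 x 90 x 8 mm whose far edge has a lip 4 mm high, 46 mm from the mark centres. Origin: the mark's centre on the board's top, 8 mm above the worktop, where the bottles stand. The four names are shuffled along the row
- red_post: Fixed red round post, 24 mm across, 30 mm high, on the white board at one end of the row, 67 mm beyond the centre of the nearest mark and in line with the marks (origin: centre of its foot, on the board's top). An equal black post stands at the other end; which end is red varies. A fixed press, 0.31 m tall, stands behind to the right (x 0.60 to 0.80, y -0.29 to -0.03)
- tub: Open white tub with a dark and orange band, 73 mm diameter, 63 mm high, 0.16 kg, standing loose among the bottles; not to be moved. Origin at the centre of its underside
There are look-alikes about, which are no part of the job. What is shaped like the red_lid_jar but green or purple is not meant.

How it is judged:
By the outcome, as a careful person would: the job done as asked, in the order asked, and still so for the second after the job is handed in, with the robot touching nothing.
It also fails if it takes over 102 s, if anything falls off the work surface, if the arm or the gripper's body presses on something with over 40 N, if the wrist force passes 120 N, or if a joint passes its speed limit or range.

## Robot

A 6-joint arm with a two-finger parallel gripper is mounted at the origin on a cart in front of the work surface, level with it; the furniture and walls round the work are solid. World frame = base frame: x ahead of the robot, y to its left, z up, the work surface at z = 0. Lengths are in m, angles in rad, forces in N, time in s.
With the tool pointing down it reaches from about 0.275 to 0.725 m from the base axis. Payload 15.9 kg.
Tool frame: the origin (TCP) lies on the centre line of the jaws, within the pads' length; the fingertips stand 22 mm ahead of it and the grasp point (between the pads) lies 3 mm ahead of it (arm.tip_reach is the distance from the TCP to the fingertips, in m); z points along the fingers, y is the line along which they close (so a half turn about z gives the same grasp; the last joint's range is limited). The gripper opens to 85 mm and grips with 20 to 120 N. Pads are 22 mm wide; open, the fingers measure 114 mm over their backs; the gripper's body (76 mm by 85 mm) begins 54 mm behind the grasp point. The pads swing forward as they close: fully open they stand 13 mm farther back than shut.
Start: joints at [1.286, 0.213, -0.034, 1.323, 0, 1.571], TCP at [0.14, 0.48, 0.253] pointing down, gripper open.
Joint ranges: [-2.98, 2.98], [-0.74, 1.72], [-1.14, 1.35], [-2.1, 2.04], [-1.57, 1.44], [-3.14, 3.14]. Speed limits (rad/s): [1.89, 1.89, 2.39, 2.57, 3.14, 3.14].

## Interface

Orientations are given as a unit quaternion [x, y, z, w].
In Python, from rig import status, snapshot, order, arm gives the robot as it stands.
- The arm moves only by the tool drive_tool, never from a script. Its argument "steps" is a list of rows, each a list of 7 numbers: the turn, a rotation vector about the tool's x, y, z in rad, then the shift along the tool's x, y, z in m, then the finger opening in m, from 0 to 0.0854. In form: [[ax, ay, az, dx, dy, dz, hand], ...]. A call has 1 to 20 rows; each row is the pose to reach, as a shift and turn from the pose commanded when the call began, along the tool's axes at that moment; what a row does not reach only later rows make up. A row lasts 1/10 s, in which the tool goes at most 50 mm and 8.59 degrees, less where a joint would pass 70% of its speed; a pose out of reach is approached as far as the arm can. A call with a gripper value outside its range is refused whole. The fingers move at their own pace and stop on an object; "newtons" is the grip in N (left out, the last holds). Time passes only in rows, so rows that repeat a pose let the fingers close. It gives the time, the measured TCP pose, the force, the opening and the grip force at its end, in the units of the state.
- status.get_state(): the state, without advancing time (a new reading comes with each control period).
- snapshot(name): name is "side" or "top"; returns a dict with "image" (400x640x3 uint8, red, green, blue), "fx", "fy", "cx", "cy" (pixels), "distortion" ([k1, k2, p1, p2, k3] as OpenCV has them; the pictures are not rectified), "extrinsics" (4x4, takes a point from camera to world coordinates). Camera axes: x right, y down, z forward; pixel columns grow to the right and rows downward; lengths in m; the calibration is good to about 2 mm. A picture is of the moment at which its call begins. There is no depth.
- order.close_job(): hands the job in; it is judged then, once.
The state is a dict: "time_s": time; "joints": joint angles; "joint_velocities": joint speeds; "tau": joint torques, N m; "tcp_pos": TCP position; "orientation": TCP orientation; "wrist_force": force on the tool from outside, world axes, zero at the start; "ft_torque": the same for the moment, N m; "grip_width": finger opening in m; "finger_force": force on a finger pad.
Only numpy, scipy, OpenCV 4.12 (cv2) and the standard library are available. Lean on these libraries where they do the work, as an engineer would, in place of code of your own. Each camera call takes 0.05 s, during which the arm holds its last target. There are 200 camera calls.

## Working session

There is one attempt and no reset: what is moved stays moved. The work goes in short steps, Python scripts to look and compute and a tool call to move; the robot and the scene stay as the last step left them, time stands still between calls to the robot, and variables do not carry over. Pictures are saved under pics/ and viewed, at most 14 in all, crops included, and the job is handed in when it is done.

Besides the shell and the picture viewer there is one more tool, called as name(argument=value, ...) on one line, values as JSON. drive_tool: Moves the arm, as the interface text tells. Its arguments: {"type":"object","properties":{"steps":{"type":"array"},"newtons":{"type":"number"}},"required":["steps"]}

```bash
mkdir -p pics
cat > h.py <<'E'
import numpy as np, cv2
from rig import status, snapshot, order, arm
def snap(n,f=None):
    s=snapshot(n)
    if f: cv2.imwrite('pics/'+f,s['image'][:,:,::-1])
    return s
def ray(s,px,z):
    K=np.array([[s['fx'],0,s['cx']],[0,s['fy'],s['cy']],[0,0,1]])
    p=cv2.undistortPoints(np.array([[px]],float),K,np.array(s['distortion'],float))[0,0]
    T=np.array(s['extrinsics']); d=T[:3,:3]@[p[0],p[1],1]; o=T[:3,3]
    return (o+d*(z-o[2])/d[2])
E
python3 - <<'E'
from h import *
for n in('top','side'):
    s=snap(n,n+'0.png'); print(n,np.round(s['extrinsics'],3).tolist(),s['fx'])
print(status.get_state())
E
```

```text
top [[-0.023, -0.997, 0.073, 0.418], [-1.0, 0.024, 0.016, -0.031], [-0.017, -0.072, -0.997, 1.381], [0.0, 0.0, 0.0, 1.0]] 446.0196232852102
side [[1.0, -0.005, 0.022, 0.465], [-0.022, -0.425, 0.905, -1.039], [0.005, -0.905, -0.425, 0.52], [0.0, 0.0, 0.0, 1.0]] 379.5184061377766
{'time_s': 0.1, 'joints': array([ 1.28603195e+00,  2.13307471e-01, -3.50101008e-02,  1.32349335e+00,
        7.62471105e-06,  1.57079278e+00]), 'joint_velocities': array([ 0.00063828, -0.00176649,  0.00046198,  0.00052746, -0.00070746,
       -0.0007947 ]), 'tau': array([-3.32226817e-03, -6.87248755e+01,  4.87804127e+01,  1.23321291e-02,
       -2.70079981e-04, -4.52739243e-06]), 'tcp_pos': array([0.14038158, 0.47958464, 0.25285992]), 'orientation': array([ 1.41899827e-01,  9.89880893e-01, -5.01623091e-04, -7.57610154e-05]), 'wrist_force': array([0.06054633, 0.26395141, 0.52245465]), 'ft_torque': array([0.04159578, 0.00279332, 0.02270637]), 'finger_force': 0.0, 'grip_width': 0.08521017138517452}
```

View pics/top0.png

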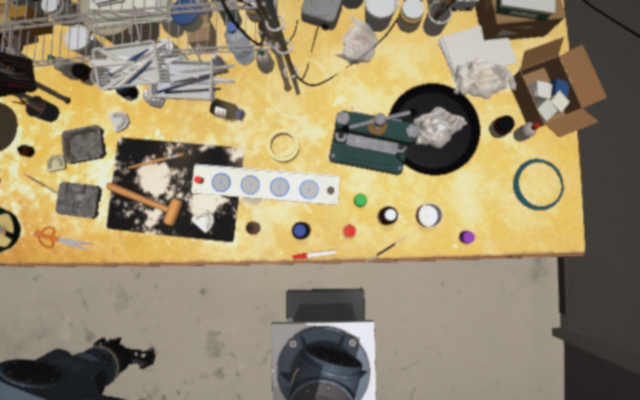

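View pics/side0.png

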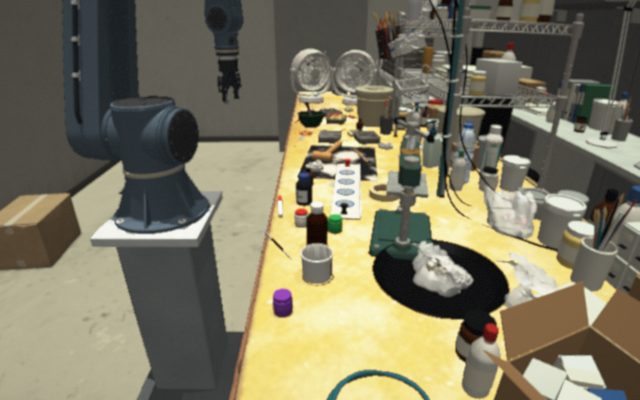

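Top view: red post (198,180), marks (221,182) to (309,188), black post (331,190). Possible red_lid_jars are red (349,231), green (360,200) and purple (467,237); red is the one meant, by its colour. Black cap is at (253,228), blue (300,230), white cap (389,215) and tub (429,215). I'll confirm these in a crop and measure.

Run:
```python
from h import *
s=snap('top'); im=s['image']
hsv=cv2.cvtColor(im,cv2.COLOR_RGB2HSV)
cr=cv2.resize(im[160:260,185:445],None,fx=3,fy=3,interpolation=cv2.INTER_CUBIC)[:,:,::-1]
cv2.imwrite('pics/crop0.png',cr)
H,S,V=[hsv[...,i].astype(int) for i in range(3)]
def blob(name,m,c,r,z):
    w=np.zeros_like(m);w[c[1]-r:c[1]+r+1,c[0]-r:c[0]+r+1]=1
    mm=(m&w).astype(np.uint8); n,l,st,ce=cv2.connectedComponentsWithStats(mm)
    k=1+np.argmax(st[1:,4]); print(name,ce[k].round(1),st[k].tolist(),ray(s,ce[k],z).round(4))
    return ray(s,ce[k],z)
red=((H<8)|(H>170))&(S>130)&(V>90)
blue=(H>95)&(H<135)&(S>60)
blob('redjar',red,(349,231),9,.044)
blob('redpost',red,(198,180),7,.038)
blob('bluecap',blue&(V>50),(300,230),10,.096)
blob('white',(S<60)&(V>150),(389,215),9,.119)
blob('tub',(S<60)&(V>150),(429,215),14,.063)
blob('black',(V<85),(253,228),10,.062)
blob('green',(H>40)&(H<85)&(S>100),(360,200),10,.044)
for c in((221,182),(250,184),(279,186),(309,188)):
    blob('mark',((V<195)|(S>45))&(H>85)&(H<140),c,13,.008)
blob('blackpost',V<100,(331,190),6,.038)
```

```text
redjar [349.2 230.7] [344, 225, 11, 12, 101] [ 0.4288 -0.0863  0.044 ]
redpost [198.  179.5] [195, 177, 7, 6, 36] [0.596  0.3727 0.038 ]
bluecap [299.5 230.2] [293, 223, 14, 15, 158] [0.4333 0.0588 0.096 ]
white [390.2 214.2] [385, 209, 11, 11, 99] [ 0.472  -0.2003  0.119 ]
tub [428.1 214.8] [419, 203, 22, 24, 367] [ 0.4697 -0.3207  0.063 ]
black [250.2 227.8] [247, 224, 7, 9, 48] [0.444  0.2079 0.062 ]
green [360.3 199.7] [355, 194, 12, 12, 120] [ 0.5212 -0.122   0.044 ]
mark [220.8 182. ] [212, 173, 19, 19, 210] [0.5899 0.3088 0.008 ]
mark [250.5 185.4] [241, 176, 19, 18, 95] [0.5768 0.2151 0.008 ]
mark [279.2 186.9] [270, 177, 19, 20, 164] [0.5697 0.1255 0.008 ]
mark [307.  189.2] [299, 180, 19, 19, 119] [0.5605 0.0392 0.008 ]Traceback (most recent call last):
  File "<stdin>", line 23, in <module>
  File "<stdin>", line 10, in blob
    return _wrapfunc(a, 'argmax', axis=axis, out=out, **kwds)
    return bound(*args, **kwds)
ValueError: attempt to get argmax of an empty sequence
```

View pics/crop0.png

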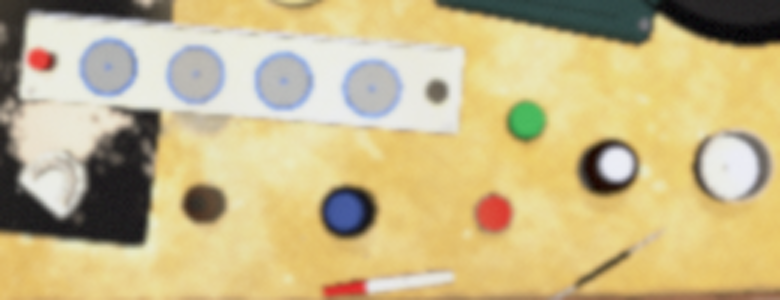

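The crop confirms the red lid at crop (494,213); green at (526,120) is the look-alike. The marks are clear at crop (109,67), (196,74), (284,81) and (372,88), and the small brown bottle is at (204,204). Next I'll fit the row and get the black-cap position.

Run:
```python
from h import *
s=snap('top'); im=s['image']
c=lambda x,y:(185+(x+.5)/3-.5,160+(y+.5)/3-.5)
P=np.array([ray(s,c(*p),.008)[:2] for p in((109,67),(196,74),(284,81),(372,88))])
m=P.mean(0); d=P[3]-P[0]; print(np.linalg.norm(d)/3); d/=np.linalg.norm(d)
print('row',d,[(m+d*.092*k).round(4).tolist() for k in(-1.5,-.5,.5,1.5)])
print('posts',ray(s,c(437,91),.030).round(4), ray(s,c(38,60),.038).round(4))
hsv=cv2.cvtColor(im,cv2.COLOR_RGB2HSV).astype(int)
m=(hsv[215:242,240:268,2]<150).astype(np.uint8)
n,l,st,ce=cv2.connectedComponentsWithStats(m);k=1+np.argmax(st[1:,4])
x,y,w,h,a=st[k];px=(240+x+(w-1)/2,215+y+(h-1)/2);print('black sil',w,h,px,ray(s,px,.019).round(4))
print('blue sil', ray(s,c(349,212),.03).round(4))
t=snap('side')
for n,p,z in(('redlid',(301,212),.044),('bluecap',(305,175),.096),('white',(318,206),.119)):print(n,ray(t,p,z).round(3))
```

```text
0.09187441844744847
row [-0.10549808 -0.99441951] [[0.59, 0.3083], [0.5803, 0.2168], [0.5706, 0.1253], [0.5609, 0.0338]]
posts [ 0.5539 -0.0328  0.03  ] [0.5955 0.3747 0.038 ]
black sil 14 12 (np.float64(252.5), np.float64(227.5)) [0.4456 0.2086 0.019 ]
blue sil [0.4335 0.059  0.03  ]
redlid [ 0.431 -0.097  0.044]
bluecap [0.44  0.052 0.096]
white [ 0.477 -0.214  0.119]
```

drive_tool(steps=[[0,0,0.15,0,0,0,0.085],[0,0,0.3,0,0,0,0.085],[0,0,0.45,0,0,0,0.085],[0,0,0.6,0,0,0,0.085],[0,0,0.75,0,0,0,0.085],[0,0,0.9,0,0,0,0.085],[0,0,1.05,0,0,0,0.085],[0,0,1.2,0,0,0,0.085],[0,0,1.286,0,0,0,0.085],[0,0,1.286,0,0,0,0.085],[0,0,1.286,0,0,0,0.085]], newtons=40)

```text
time_s: 1.35
tcp_pos: [0.1405, 0.4798, 0.2533]
orientation: [0.706, 0.708, -0.0, 0.0]
wrist_force: [1.1, -0.5, 0.7]
grip_width: 0.0853
finger_force: 0.0
```

drive_tool(steps=[[0,0,0,-0.03,0.034,0,0.085],[0,0,0,-0.06,0.068,0,0.085],[0,0,0,-0.09,0.102,0,0.085],[0,0,0,-0.12,0.136,0,0.085],[0,0,0,-0.15,0.17,0,0.085],[0,0,0,-0.18,0.204,0,0.085],[0,0,0,-0.21,0.238,0,0.085],[0,0,0,-0.24,0.272,0,0.085],[0,0,0,-0.2715,0.305,0.02,0.085],[0,0,0,-0.2715,0.305,0.05,0.085],[0,0,0,-0.2715,0.305,0.08,0.085],[0,0,0,-0.2715,0.305,0.1,0.085],[0,0,0,-0.2715,0.305,0.11,0.085],[0,0,0,-0.2715,0.305,0.11,0.085]])

```text
time_s: 2.75
tcp_pos: [0.4449, 0.2081, 0.1425]
orientation: [0.707, 0.708, -0.001, -0.0]
wrist_force: [0.5, -0.5, 0.6]
grip_width: 0.085
finger_force: 0.0
```

Run:
```python
from h import *
a=snap('side')['image'][120:240,240:400]
cv2.imwrite('pics/s1.png',cv2.resize(a,None,fx=4,fy=4,interpolation=cv2.INTER_CUBIC)[:,:,::-1])
```

```text
(no output)
```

View pics/s1.png

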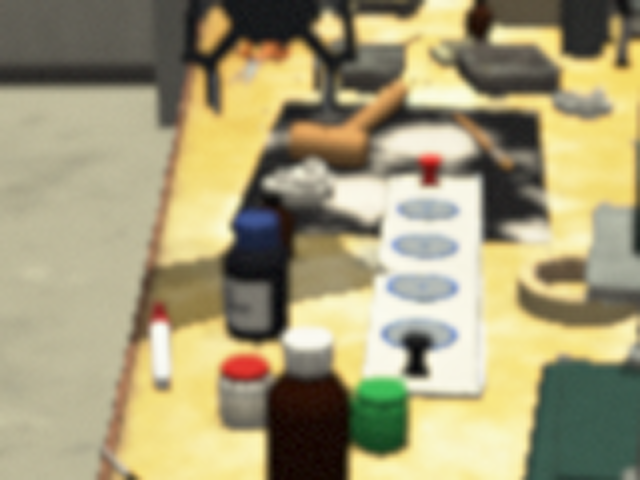

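The side view shows the gripper centred (crop x≈268) over the small brown bottle, whose edge shows behind the blue one at crop (280,220). Descend and grip.

drive_tool(steps=[[0,0,0,0,0,0.03,0.085],[0,0,0,0,0,0.06,0.085],[0,0,0,0,0,0.09,0.085],[0,0,0,0,0,0.108,0.085],[0,0,0,0,0,0.113,0.085],[0,0,0,0,0,0.113,0.06],[0,0,0,0,0,0.113,0.05],[0,0,0,0,0,0.113,0.042],[0,0,0,0,0,0.113,0.034],[0,0,0,0,0,0.113,0.03],[0,0,0,0,0,0.113,0.03],[0,0,0,0,0,0.113,0.03]], newtons=30)

```text
time_s: 4.0
tcp_pos: [0.4464, 0.2088, 0.0316]
orientation: [0.707, 0.707, 0.001, 0.0]
wrist_force: [-1.1, -0.6, 10.6]
grip_width: 0.0381
finger_force: 28.9
```

drive_tool(steps=[[0,0,0,0,0,-0.01,0.03],[0,0,0,0,0,-0.03,0.03],[0,0,0,0,0,-0.055,0.03],[0,0,0,-0.015,0.022,-0.07,0.03],[0,0,0,-0.032,0.048,-0.07,0.03],[0,0,0,-0.05,0.075,-0.07,0.03],[0,0,0,-0.068,0.102,-0.07,0.03],[0,0,0,-0.079,0.119,-0.07,0.03],[0,0,0,-0.083,0.125,-0.06,0.03],[0,0,0,-0.083,0.125,-0.045,0.03],[0,0,0,-0.083,0.125,-0.03,0.03],[0,0,0,-0.083,0.125,-0.018,0.03],[0,0,0,-0.083,0.125,-0.014,0.03],[0,0,0,-0.083,0.125,-0.0115,0.03],[0,0,0,-0.083,0.125,-0.0105,0.03],[0,0,0,-0.083,0.125,-0.0105,0.03]])

```text
time_s: 5.6
tcp_pos: [0.5707, 0.1255, 0.0413]
orientation: [0.707, 0.707, 0.0, 0.0]
wrist_force: [-0.1, 0.6, -0.2]
grip_width: 0.0382
finger_force: 30.4
```

drive_tool(steps=[[0,0,0,0,0,0.001,0.03],[0,0,0,0,0,0.0015,0.03],[0,0,0,0,0,0.0015,0.04],[0,0,0,0,0,0.0015,0.045],[0,0,0,0,0,0.0015,0.055],[0,0,0,0,0,0.0015,0.07],[0,0,0,0,0,0.0015,0.08],[0,0,0,0,0,-0.02,0.085],[0,0,0,0,0,-0.06,0.085],[0,0,0,0,0,-0.1,0.085],[0,0,0,0,0,-0.14,0.085],[0,0,0,-0.013,-0.027,-0.14,0.085],[0,0,0,-0.026,-0.055,-0.14,0.085],[0,0,0,-0.04,-0.082,-0.14,0.085],[0,0,0,-0.053,-0.11,-0.14,0.085],[0,0,0,-0.0665,-0.137,-0.14,0.085],[0,0,0,-0.0665,-0.137,-0.12,0.085],[0,0,0,-0.0665,-0.137,-0.1,0.085],[0,0,0,-0.0665,-0.137,-0.1,0.085]])

```text
time_s: 7.5
tcp_pos: [0.4321, 0.0586, 0.1392]
orientation: [0.707, 0.707, -0.001, -0.001]
wrist_force: [-0.6, -0.6, 0.0]
grip_width: 0.0851
finger_force: 0.0
```

Run:
```python
from h import *
a=snap('side')['image'][120:240,240:400];b=snap('top')['image'][160:250,190:340]
r=lambda i,f:cv2.resize(i,None,fx=f,fy=f,interpolation=cv2.INTER_CUBIC)[:,:,::-1]
x=r(a,2.25);y=r(b,3);cv2.imwrite('pics/s2.png',np.hstack([x,y]))
```

```text
(no output)
```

View pics/s2.png

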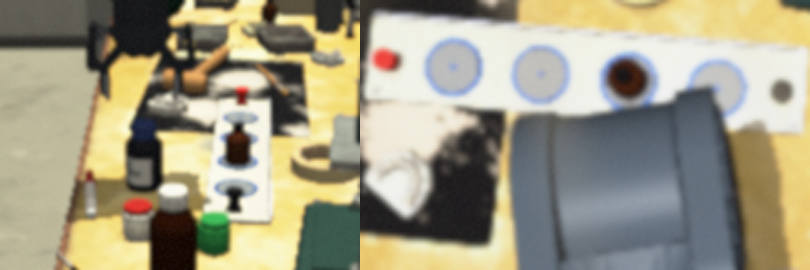

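The black-cap bottle stands upright on the third mark (top crop 627,78). The gripper is over the blue cap. Grasp the blue bottle.

drive_tool(steps=[[0,0,0,0,0,0.03,0.085],[0,0,0,0,0,0.06,0.085],[0,0,0,0,0,0.08,0.085],[0,0,0,0,0,0.085,0.085],[0,0,0,0,0,0.085,0.07],[0,0,0,0,0,0.085,0.06],[0,0,0,0,0,0.085,0.052],[0,0,0,0,0,0.085,0.045],[0,0,0,0,0,0.085,0.042],[0,0,0,0,0,0.085,0.042],[0,0,0,0,0,0.085,0.042]], newtons=30)

```text
time_s: 8.7
tcp_pos: [0.4345, 0.059, 0.0572]
orientation: [0.707, 0.707, 0.001, 0.001]
wrist_force: [-1.2, 0.5, 7.1]
grip_width: 0.0527
finger_force: 29.9
```

drive_tool(steps=[[0,0,0,0,0,-0.01,0.042],[0,0,0,0,0,-0.035,0.042],[0,0,0,0,0,-0.065,0.042],[0,0,0,0.012,0.011,-0.09,0.042],[0,0,0,0.036,0.033,-0.095,0.042],[0,0,0,0.062,0.058,-0.095,0.042],[0,0,0,0.09,0.084,-0.095,0.042],[0,0,0,0.118,0.11,-0.095,0.042],[0,0,0,0.14,0.13,-0.095,0.042],[0,0,0,0.152,0.141,-0.09,0.042],[0,0,0,0.158,0.147,-0.075,0.042],[0,0,0,0.158,0.147,-0.055,0.042],[0,0,0,0.158,0.147,-0.035,0.042],[0,0,0,0.158,0.147,-0.022,0.042],[0,0,0,0.158,0.147,-0.016,0.042],[0,0,0,0.158,0.147,-0.013,0.042],[0,0,0,0.158,0.147,-0.0125,0.042],[0,0,0,0.158,0.147,-0.0125,0.042]])

```text
time_s: 10.5
tcp_pos: [0.5809, 0.2169, 0.069]
orientation: [0.707, 0.707, 0.0, 0.0]
wrist_force: [-0.1, -0.7, -1.9]
grip_width: 0.0528
finger_force: 32.2
```

drive_tool(steps=[[0,0,0,0,0,0.0012,0.042],[0,0,0,0,0,0.0022,0.042],[0,0,0,0,0,0.0028,0.042],[0,0,0,0,0,0.0028,0.042]])

```text
time_s: 10.9
tcp_pos: [0.5805, 0.2169, 0.0655]
orientation: [0.707, 0.707, 0.0, 0.0]
wrist_force: [-0.4, 0.2, -2.1]
grip_width: 0.053
finger_force: 32.3
```

drive_tool(steps=[[0,0,0,0,0,0.0005,0.05],[0,0,0,0,0,0.0005,0.056],[0,0,0,0,0,0.0005,0.062],[0,0,0,0,0,0.0005,0.075],[0,0,0,0,0,0.0005,0.085],[0,0,0,0,0,-0.02,0.085],[0,0,0,0,0,-0.06,0.085],[0,0,0,0,0,-0.1,0.085],[0,0,0,-0.02,-0.01,-0.12,0.085],[0,0,0,-0.06,-0.03,-0.12,0.085],[0,0,0,-0.1,-0.05,-0.12,0.085],[0,0,0,-0.14,-0.07,-0.12,0.085],[0,0,0,-0.18,-0.09,-0.12,0.085],[0,0,0,-0.22,-0.11,-0.12,0.085],[0,0,0,-0.26,-0.13,-0.12,0.085],[0,0,0,-0.29,-0.145,-0.12,0.085],[0,0,0,-0.3035,-0.1515,-0.11,0.085],[0,0,0,-0.3035,-0.1515,-0.08,0.085],[0,0,0,-0.3035,-0.1515,-0.06,0.085],[0,0,0,-0.3035,-0.1515,-0.06,0.085]])

```text
time_s: 12.9
tcp_pos: [0.4274, -0.0865, 0.1237]
orientation: [0.707, 0.707, -0.001, -0.001]
wrist_force: [-0.4, -0.7, 1.3]
grip_width: 0.0848
finger_force: 0.0
```

Run:
```python
from h import *
a=snap('side')['image'][120:240,240:400];b=snap('top')['image'][160:250,190:340]
r=lambda i,f:cv2.resize(i,None,fx=f,fy=f,interpolation=cv2.INTER_CUBIC)[:,:,::-1]
x=r(a,2.25);y=r(b,3);cv2.imwrite('pics/s3.png',np.hstack([x,y]))
```

```text
(no output)
```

View pics/s3.png

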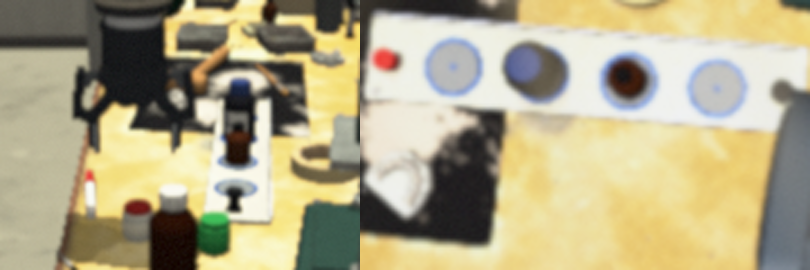

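Blue stands upright on mark two (top crop 537,72) and black on mark three; the gripper hangs over the red jar. Grasp it.

drive_tool(steps=[[0,0,0,0,0,0.03,0.085],[0,0,0,0,0,0.06,0.085],[0,0,0,0,0,0.085,0.085],[0,0,0,0,0,0.092,0.085],[0,0,0,0,0,0.092,0.07],[0,0,0,0,0,0.092,0.055],[0,0,0,0,0,0.092,0.045],[0,0,0,0,0,0.092,0.036],[0,0,0,0,0,0.092,0.032],[0,0,0,0,0,0.092,0.032],[0,0,0,0,0,0.092,0.032]], newtons=30)

```text
time_s: 14.1
tcp_pos: [0.4299, -0.0868, 0.0348]
orientation: [0.707, 0.707, 0.001, 0.001]
wrist_force: [-3.4, 1.0, 15.1]
grip_width: 0.0374
finger_force: 28.7
```

drive_tool(steps=[[0,0,0,0,0,-0.01,0.032],[0,0,0,0,0,-0.035,0.032],[0,0,0,0,0,-0.065,0.032],[0,0,0,0.01,0.011,-0.085,0.032],[0,0,0,0.03,0.033,-0.085,0.032],[0,0,0,0.055,0.06,-0.085,0.032],[0,0,0,0.08,0.088,-0.085,0.032],[0,0,0,0.103,0.113,-0.085,0.032],[0,0,0,0.116,0.127,-0.08,0.032],[0,0,0,0.1205,0.132,-0.065,0.032],[0,0,0,0.1205,0.132,-0.045,0.032],[0,0,0,0.1205,0.132,-0.028,0.032],[0,0,0,0.1205,0.132,-0.019,0.032],[0,0,0,0.1205,0.132,-0.0155,0.032],[0,0,0,0.1205,0.132,-0.0135,0.032],[0,0,0,0.1205,0.132,-0.0125,0.032],[0,0,0,0.1205,0.132,-0.012,0.032],[0,0,0,0.1205,0.132,-0.012,0.032]])

```text
time_s: 15.9
tcp_pos: [0.5612, 0.0338, 0.0459]
orientation: [0.707, 0.707, 0.0, 0.0]
wrist_force: [0.8, -0.3, -1.1]
grip_width: 0.0375
finger_force: 31.3
```

drive_tool(steps=[[0,0,0,0,0,0.001,0.032],[0,0,0,0,0,0.002,0.032],[0,0,0,0,0,0.0025,0.032],[0,0,0,0,0,0.0025,0.032]])

```text
time_s: 16.3
tcp_pos: [0.561, 0.0338, 0.043]
orientation: [0.707, 0.707, -0.0, -0.0]
wrist_force: [0.5, -0.5, 0.3]
grip_width: 0.0372
finger_force: 31.3
```

drive_tool(steps=[[0,0,0,0,0,0,0.04],[0,0,0,0,0,0,0.046],[0,0,0,0,0,0,0.055],[0,0,0,0,0,0,0.07],[0,0,0,0,0,0,0.085],[0,0,0,0,0,-0.03,0.085],[0,0,0,0,0,-0.075,0.085],[0,0,0,0,-0.02,-0.12,0.085],[0,0,0,-0.01,-0.055,-0.15,0.085],[0,0,0,-0.04,-0.08,-0.16,0.085],[0,0,0,-0.085,-0.089,-0.16,0.085],[0,0,0,-0.13,-0.089,-0.16,0.085],[0,0,0,-0.175,-0.089,-0.16,0.085],[0,0,0,-0.21,-0.089,-0.16,0.085],[0,0,0,-0.228,-0.089,-0.16,0.085],[0,0,0,-0.234,-0.089,-0.15,0.085],[0,0,0,-0.234,-0.089,-0.14,0.085],[0,0,0,-0.234,-0.089,-0.14,0.085]])

```text
time_s: 18.1
tcp_pos: [0.4711, -0.199, 0.1811]
orientation: [0.707, 0.707, -0.0, -0.001]
wrist_force: [0.2, 0.8, 0.6]
grip_width: 0.0851
finger_force: 0.0
```

Run:
```python
from h import *
a=snap('side')['image'][120:270,240:440];b=snap('top')['image'][160:250,190:340]
r=lambda i,f:cv2.resize(i,None,fx=f,fy=f,interpolation=cv2.INTER_CUBIC)[:,:,::-1]
x=r(a,1.8);y=r(b,2.8)
y=cv2.copyMakeBorder(y,0,max(0,x.shape[0]-y.shape[0]),0,0,0)[:x.shape[0]];cv2.imwrite('pics/s4.png',np.hstack([x,y]))
```

```text
(no output)
```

View pics/s4.png

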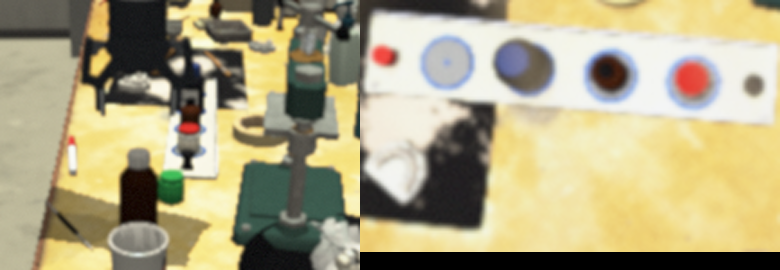

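The red jar is centred on the fourth mark (top crop 692,80). The gripper is lined up with the white cap (side crop x≈139). Descend on it.

drive_tool(steps=[[0,0,0,0,0,0.03,0.085],[0,0,0,0,0,0.06,0.085],[0,0,0,0,0,0.085,0.085],[0,0,0,0,0,0.098,0.085],[0,0,0,0,0,0.104,0.085],[0,0,0,0,0,0.1065,0.085],[0,0,0,0,0,0.1065,0.07],[0,0,0,0,0,0.1065,0.06],[0,0,0,0,0,0.1065,0.052],[0,0,0,0,0,0.1065,0.045],[0,0,0,0,0,0.1065,0.042],[0,0,0,0,0,0.1065,0.042],[0,0,0,0,0,0.1065,0.042]], newtons=40)

```text
time_s: 19.5
tcp_pos: [0.4725, -0.2003, 0.0776]
orientation: [0.707, 0.707, 0.0, 0.001]
wrist_force: [-3.3, 1.4, 9.1]
grip_width: 0.0524
finger_force: 40.1
```

drive_tool(steps=[[0,0,0,0,0,-0.01,0.042],[0,0,0,0,0,-0.03,0.042],[0,0,0,0,0,-0.06,0.042],[0,0,0,0,0,-0.09,0.042],[0,0,0,0.01,0,-0.115,0.042],[0,0,0,0.03,0,-0.125,0.042],[0,0,0,0.065,0,-0.125,0.042],[0,0,0,0.105,0,-0.125,0.042],[0,0,0,0.145,0,-0.125,0.042],[0,0,0,0.185,0,-0.125,0.042],[0,0,0,0.225,0,-0.125,0.042],[0,0,0,0.265,0,-0.125,0.042],[0,0,0,0.305,0,-0.125,0.042],[0,0,0,0.345,0,-0.125,0.042],[0,0,0,0.385,0.005,-0.125,0.042],[0,0,0,0.42,0.025,-0.125,0.042],[0,0,0,0.45,0.05,-0.125,0.042],[0,0,0,0.475,0.08,-0.125,0.042],[0,0,0,0.495,0.103,-0.125,0.042],[0,0,0,0.508,0.118,-0.125,0.042]])

```text
time_s: 21.5
tcp_pos: [0.591, 0.3092, 0.2017]
orientation: [0.707, 0.707, 0.0, 0.0]
wrist_force: [0.1, -0.1, -2.3]
grip_width: 0.0523
finger_force: 42.8
```

drive_tool(steps=[[0,0,0,0,0,0.01,0.042],[0,0,0,0,0,0.03,0.042],[0,0,0,0,0,0.055,0.042],[0,0,0,0,0,0.08,0.042],[0,0,0,0,0,0.098,0.042],[0,0,0,0,0,0.107,0.042],[0,0,0,0,0,0.111,0.042],[0,0,0,0,0,0.1125,0.042],[0,0,0,0,0,0.1135,0.042],[0,0,0,0,0,0.1135,0.042],[0,0,0,0,0,0.1135,0.042]])

```text
time_s: 22.6
tcp_pos: [0.5902, 0.308, 0.0886]
orientation: [0.707, 0.707, 0.0, 0.0]
wrist_force: [0.1, -0.2, -2.2]
grip_width: 0.0532
finger_force: 42.9
```

drive_tool(steps=[[0,0,0,0,0,0.001,0.042],[0,0,0,0,0,0.002,0.042],[0,0,0,0,0,0.0028,0.042],[0,0,0,0,0,0.0028,0.042]])

```text
time_s: 23.0
tcp_pos: [0.5901, 0.3081, 0.0857]
orientation: [0.707, 0.707, 0.0, -0.0]
wrist_force: [-1.7, 1.6, 4.4]
grip_width: 0.0528
finger_force: 43.4
```

Contact (force now positive). Release, rise and clear away.

drive_tool(steps=[[0,0,0,0,0,0,0.05],[0,0,0,0,0,0,0.056],[0,0,0,0,0,0,0.064],[0,0,0,0,0,0,0.078],[0,0,0,0,0,0,0.085],[0,0,0,0,0,-0.015,0.085],[0,0,0,0,0,-0.045,0.085],[0,0,0,0,0,-0.085,0.085],[0,0,0,0,0,-0.125,0.085],[0,0,0,0,-0.03,-0.145,0.085],[0,0,0,0.03,-0.07,-0.145,0.085],[0,0,0,0.065,-0.11,-0.145,0.085],[0,0,0,0.1,-0.15,-0.145,0.085],[0,0,0,0.13,-0.19,-0.145,0.085],[0,0,0,0.15,-0.23,-0.145,0.085],[0,0,0,0.16,-0.27,-0.145,0.085],[0,0,0,0.16,-0.3,-0.145,0.085],[0,0,0,0.16,-0.31,-0.145,0.085]])

```text
time_s: 24.8
tcp_pos: [0.2774, 0.4681, 0.2304]
orientation: [0.706, 0.708, -0.0, -0.0]
wrist_force: [0.8, 0.3, -0.0]
grip_width: 0.0848
finger_force: 0.0
```

Run:
```python
from h import *
A=snap('side')['image'];s=snap('top');B=s['image'];a=A[120:270,240:440];b=B[160:250,190:340]
r=lambda i,f:cv2.resize(i,None,fx=f,fy=f,interpolation=cv2.INTER_CUBIC)[:,:,::-1]
x=r(a,1.8);y=r(b,2.8)
y=cv2.copyMakeBorder(y,0,max(0,x.shape[0]-y.shape[0]),0,0,0)[:x.shape[0]];cv2.imwrite('pics/s5.png',np.hstack([x,y]))
hsv=cv2.cvtColor(B,cv2.COLOR_RGB2HSV).astype(int);H,S,V=hsv[...,0],hsv[...,1],hsv[...,2]
def blob(name,m,c,r,z):
    w=np.zeros_like(m);w[c[1]-r:c[1]+r+1,c[0]-r:c[0]+r+1]=1
    n,l,st,ce=cv2.connectedComponentsWithStats((m&w).astype(np.uint8));k=1+np.argmax(st[1:,4])
    print(name,st[k].tolist(),ray(s,ce[k],z).round(4))
blob('red',((H<8)|(H>170))&(S>130)&(V>90),(308,188),12,.052)
blob('blue',(H>95)&(H<135)&(S>100)&(V>50),(245,182),10,.104)
blob('black',V<120,(277,186),8,.03)
blob('white',(S<60)&(V>150),(213,179),7,.127)
```

```text
red [303, 183, 11, 11, 97] [0.5596 0.0337 0.052 ]
blue [240, 181, 2, 4, 5] [0.5747 0.2274 0.104 ]
black [272, 180, 14, 13, 143] [0.5701 0.1244 0.03  ]
white [206, 172, 11, 15, 119] [0.5885 0.31   0.127 ]
```

View pics/s5.png

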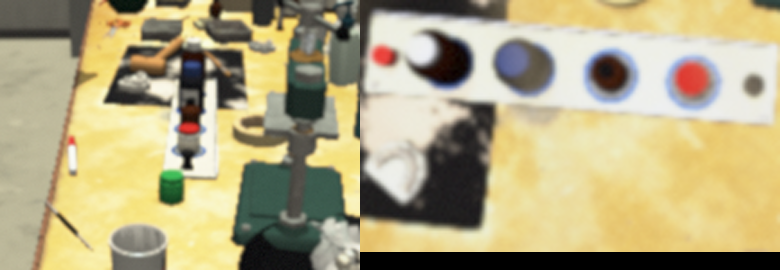

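All four stand upright on their marks: white cap (crop 425,48), blue (515,62), black (610,73), red (692,80). The measured ones are within about 2 mm, and the tub and green jar haven't moved. Hand in.

```bash
python3 -c "
from h import *
s=snap('top');print(ray(s,(245.4,182.1),.104).round(4))
print(order.close_job())"
```

```text
[0.5757 0.2128 0.104 ]
the job is handed in; nothing more can be done
None
```

The job is handed in at about 25 s of robot time: the four bottles and jars stand upright on their marks, tallest at the red post down to shortest, all within about 2 mm of centre except the blue-cap bottle, which a rougher reading put about 6 mm off; the tub was not moved.

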